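# Free the pawl of a tilt-out bottle bin with a rod and lower the bin

### The job

The tilt-out bin of reagent bottles is locked shut by a ratchet pawl at its side. Pick up the release rod, reach under the pawl's tail with it and flick the pawl up and over until it rests thrown back (use only the rod on the pawl, as it is a pinch point, and leave the bin shut until it is thrown), lay the rod flat on the bench, and pull the bin gently forward by its bar and down to its stop, with its two bottles still inside. Leave the tip box, the tape roll and the label roll where they stand.

Things in the scene. Friction and masses are not known exactly. Their poses are not given: they have to be found in the camera images.
- fixture: grey steel stand of the bin, fixed to the bench. Origin on the bench; x points from the bin's front to its rear, y left, z up. Base plate x -55..115, y -122..90, top at z 19 mm. The bin pivots about the line x -30, z 39 mm. Pawl post x 63..106, y -118..-82, up to z 97 mm. To the right of the pawl (y below -120) the stand is nowhere higher than 22 mm
- bin (a joint): tilt of the bin, rad: 0 = upright, shut; grows as its top comes forward (-x of the stand) and down; 0.65 = fully out on its stop. Stiff hinge, friction about 0.28 N m besides the weight: pulling at the bar takes 2 to 7 N, and it stays where it is left. The pawl blocks it at about 0.02 until thrown
- pawl (a joint): angle of the pawl, rad: 0 = in the teeth, tail leaning forward and up (the line from pivot to tail tip is 45 degrees above level); grows as the tail swings up and back over the pivot. Beyond 0.9 it tips over by its own weight onto its stop at 1.7; let go below 0.7 it falls back to 0. Light: less than 1 N at the tail
- pawl_pivot (a point): centre of the steel pawl's hinge, at (79, -100, 87) mm in the stand's frame; axis parallel to the stand's y. Pawl and dark toothed sector (fixed to the bin) lie in the plane y -100 mm, right of the bin; 28 mm are free between pawl and bin wall
- pawl_tail (a point): middle of the round bead (14 mm thick, 18 mm wide) at the tail's tip, 130 mm from the pivot; moves with the pawl. The pawl is a flat bar 14 mm wide (along the stand's y), 10 mm thick, its underside passing 4 mm above the pivot's centre; about 75 mm from the pivot its nose hangs 15 mm below it; 40 mm of tail between nose and bead are free underneath, over 40 mm deep
- bin_bar (a point): middle of the bin's bar handle: steel bar 95 mm long, 11 mm thick, parallel to the stand's y, 45 mm before the bin's front wall, 4 mm above its rim; the 39 mm gap behind it is open from above. Shut at (-75, 0, 161) mm in the stand's frame, 130 mm from the pivot line; fully out at about (-140, 0, 109) mm
- bin_floor (a point): middle of the bin's floor plane, 45 mm behind the pivot line with the bin upright; axes turn with the bin (x back, y left, z up along its walls). The bin is a grey plastic box open at the top: shut, outside x -30..60, y -65..65, z 33..157 mm in the stand's frame, wall 4 mm
- rod: release rod, 180 mm long, 0.09 kg, lying on the bench: black flat-sided handle 70 x 16 x 22 mm (x -90..-20 mm), then a round steel shank of 10 mm diameter to x +90 mm. Origin on its underside at mid-length, x towards the shank's tip, z up; axis 11 mm above the underside. At least 25 mm are free on both sides of the handle's middle
- rod_grip (a point): centre of the rod's handle, 55 mm behind the rod's middle and 145 mm from the shank's tip, 11 mm above the bench
- rod_tip (a point): end of the rod's shank, on its axis
- stored_bottle_0: white reagent bottle, 37 mm diameter, 118 mm tall, standing loose in the right half of the bin; origin at the middle of its foot
- stored_bottle_1: white reagent bottle, 37 mm diameter, 118 mm tall, standing loose in the left half of the bin; origin at the middle of its foot
- tip_box: pipette tip box, 82 x 120 x 74 mm, in front of the bin, to its left or right; origin under its centre; to be left alone
- tape: roll of masking tape lying flat, 103 mm diameter, 25 mm high; in front of the bin, to its left or right; origin under its centre; to be left alone
- label_roll: roll of labels standing on end, 52 mm diameter, 50 mm high; at the right, beyond the tip of the rod; origin under its centre; to be left alone
There are look-alikes about, which are no part of the job. What is shaped like the stored_bottle_1 but red is not meant. Leave any yellow look-alike of the stored_bottle_0 alone.

How it is judged (in metres and radians):
On the way, in this order (a step that is already met when the one before it is completed fails the run):
1. the rod lifts the pawl while the bin is shut (contact force between rod and pawl above 0.02 N and value of joint pawl above 0.3 rad and value of joint bin below 0.12 rad).
2. the pawl lies thrown back, the bin still shut (value of joint pawl above 1.4 rad and value of joint bin below 0.12 rad), for 0.2 s.
At the end, for the whole second after the job is handed in: The bin is out on its stop (tilt over 0.58 rad) and still, the pawl lies thrown back (over 1.4 rad), the rod lies flat and still on the bench (axis at both ends under 20 mm high), and both bottles are at rest inside the bin (value of joint bin above 0.58 rad and velocity of joint bin below 0.05 rad/s and value of joint pawl above 1.4 rad and height (world z) of each of rod_grip, rod_tip below 0.02 m and linear speed of rod below 0.02 m/s and linear speed of each of stored_bottle_0, stored_bottle_1 below 0.03 m/s and x of stored_bottle_0 in the frame of bin_floor between -0.055 and 0.055 m and y of stored_bottle_0 in the frame of bin_floor between -0.07 and 0.07 m and z of stored_bottle_0 in the frame of bin_floor between -0.01 and 0.09 m and x of stored_bottle_1 in the frame of bin_floor between -0.055 and 0.055 m and y of stored_bottle_1 in the frame of bin_floor between -0.07 and 0.07 m and z of stored_bottle_1 in the frame of bin_floor between -0.01 and 0.09 m); the robot touches nothing.
It fails at once if the gripper or arm touches the pawl (only the rod may) (contact force between any of the fingers, the arm and pawl above 0.5 N).
It fails at once if the bin is slammed or dropped (turns faster than 2 rad/s) (velocity of joint bin above 2 rad/s and value of joint bin above 0.15 rad).
It fails at once if a bystander (tip box, tape roll, label roll) is moved more than 30 mm (distance of any of tip_box, tape, label_roll from where it was at the start of the episode above 0.03 m).
It also fails if it takes over 64 s, if anything falls off the work surface, if the arm or the gripper's body presses on something with over 40 N, if the wrist force passes 120 N, or if a joint passes its speed limit or range.

### The arm

A 7-joint arm with a two-finger parallel gripper is mounted at the origin on a cart in front of the work surface, level with it; the furniture and walls round the work are solid. World frame = base frame: x ahead of the robot, y to its left, z up, the work surface at z = 0. Lengths are in mm, angles in rad, forces in N, time in s.
With the tool pointing down it reaches from about 425 to 950 mm from the base axis. Payload 4.7 kg.
Tool frame: the origin (TCP) lies where the fingers leave the gripper's body, on its centre line; the fingertips stand 73 mm ahead of it and the grasp point (between the pads) lies 54 mm ahead of it (r.hold_point_z is the z of the grasp point in the tool frame, in mm); z points along the fingers, y is the line along which they close (so a half turn about z gives the same grasp; the last joint's range is limited). The gripper opens to 85 mm and grips with 20 to 120 N. Pads are 22 mm wide; open, the fingers measure 114 mm over their backs; the gripper's body (76 mm by 85 mm) begins 54 mm behind the grasp point. The pads swing forward as they close: fully open they stand 13 mm farther back than shut.
Start: joints at [-1.339, 0.469, -0.049, 1.532, 0.024, 1.141, -0.082], TCP at [174.01, 652.197, 303.935] pointing down, gripper open.
Joint ranges: [-2.59, 2.59], [-0.33, 1.99], [-1.39, 1.29], [0.1, 2.45], [-1.04, 4.18], [0.21, 1.99], [-2.66, 2.66]. Speed limits (rad/s): [2.57, 2.57, 3.14, 3.14, 3.14, 3.14, 3.14].

### API

Orientations are given as a unit quaternion [w, x, y, z].
In Python, from workcell import r, vision, finish_job, spotter gives the robot as it stands.
- The arm moves only by the shell command python3 -m handwheel 'ROWS' [FORCE]. ROWS is JSON, a list that holds one entry, the list of rows, each a list of 5 numbers: the shift along the tool's x, y, z in cm, then the turn about the tool's z in degrees, then the finger opening in cm, from 0 to 8.54. In form: [[[tx, ty, tz, twist, fingers], ...]]. A call has 1 to 20 rows; each row is the pose to reach, as a shift and turn from the pose commanded when the call began, along the tool's axes at that moment; what a row does not reach only later rows make up. A row lasts 1/10 s, in which the tool goes at most 50 mm and 8.59 degrees, less where a joint would pass 70% of its speed; a pose out of reach is approached as far as the arm can. A call with a gripper value outside its range is refused whole. The fingers move at their own pace and stop on an object; FORCE is the grip in N (left out, the last holds). Time passes only in rows, so rows that repeat a pose let the fingers close. It gives the time, the measured TCP pose, the force, the opening and the grip force at its end, in the units of the state.
- r.get_obs(): the state, without advancing time (a new reading comes with each control period).
- vision.read_camera(name): name is "side" or "top" or "wrist"; returns the picture (400x640x3 uint8, red, green, blue); there is no depth.
- vision.get_calibration(name): a dict with "intrinsics" (3x3 intrinsics, pixels), "D" ([k1, k2, p1, p2, k3] as OpenCV has them; the pictures are not rectified), "position" and "rotation" of the camera in the world; the wrist camera has in their place "T_tool_cam" (4x4, takes a point from camera to tool coordinates, whose origin is the TCP and whose axes are the flange's). Camera axes: x right, y up, looking along -z (the intrinsics and any distortion apply to the point x, -y, -z); pixel columns grow to the right and rows downward; lengths in mm; the calibration is good to about 2 mm. A picture is of the moment at which its call begins: read the wrist's pose just before it. get_calibration takes no time and is no camera call.
- finish_job(): hands the job in; it is judged then, once.
Trained networks look in the newest picture that a camera, given by its name, has taken for a name from the list of things; names that differ only in an ending like _2 or _b are one class to them, and where a whole thing is asked for, a point or a joint stands for the part that bears it (a point fixed in the world has none). Each returns a list of dicts, best first, with "score" (0 to 1); they miss things now and then, are a little off and sometimes report something else, mostly with a low value. They report only what shows in the picture. A call takes as long as a camera call. They do not tell look-alikes from the thing itself.
- spotter.recognise(label, camera): "extent" ([left, top, right, bottom] in pixels, round what is visible of it).
- spotter.trace(label, camera): "region" (400x640 bool, what is visible of it) and "extent" ([left, top, right, bottom] in pixels, round what is visible of it).
- spotter.spot_point(label, camera): "point" ([row, column] in pixels: a listed point, or the origin of a listed thing).
The state is a dict: "clock": time; "q": joint angles; "joint_velocities": joint speeds; "joint_efforts": joint torques, N m; "tcp_pos": TCP position; "ee_rot": TCP orientation; "force": force on the tool from outside, world axes, zero at the start; "moment": the same for the moment, N m; "finger_gap": finger opening in mm; "grasp_force": force on a finger pad.
Only numpy, scipy, OpenCV 4.12 (cv2) and the standard library are available. Lean on these libraries where they do the work, as an engineer would, in place of code of your own. Each camera call takes 0.05 s, during which the arm holds its last target. There are 200 camera calls.

## Working session

There is one attempt and no reset: what is moved stays moved. The work goes in short steps, Python scripts to look and compute and a shell command to move; the robot and the scene stay as the last step left them, time stands still between calls to the robot, and variables do not carry over. Pictures are saved under pics/ and viewed, at most 12 in all, crops included, and the job is handed in when it is done.

```bash
ls; mkdir -p pics
cat > h.py <<'E'
import numpy as np, cv2
from workcell import r, vision, finish_job, spotter
from scipy.spatial.transform import Rotation as R
def rot(q): return R.from_quat([q[1],q[2],q[3],q[0]]).as_matrix()
def cam(name,obs=None):
    c=vision.get_calibration(name); K=np.array(c["intrinsics"],float); D=np.array(c["D"],float)
    if "T_tool_cam" in c:
        o=obs or r.get_obs(); T=np.eye(4); T[:3,:3]=rot(o["ee_rot"]); T[:3,3]=o["tcp_pos"]
        T=T@np.array(c["T_tool_cam"]); return K,D,T[:3,3],T[:3,:3]
    Rm=np.array(c["rotation"],float)
    if Rm.shape!=(3,3): Rm=rot(Rm.ravel())
    return K,D,np.array(c["position"],float),Rm
def ray(C,row,col):
    K,D,p,Rm=C; u=cv2.undistortPoints(np.array([[[col,row]]],float),K,D)[0,0]
    d=Rm@np.array([u[0],-u[1],-1.]); return p,d/np.linalg.norm(d)
def atz(C,row,col,z):
    p,d=ray(C,row,col); return p+d*(z-p[2])/d[2]
def tri(rs):
    A=sum(np.eye(3)-np.outer(d,d) for p,d in rs); b=sum((np.eye(3)-np.outer(d,d))@p for p,d in rs)
    x=np.linalg.solve(A,b); return x,[np.linalg.norm((np.eye(3)-np.outer(d,d))@(x-p)) for p,d in rs]
def proj(C,X):
    K,D,p,Rm=C; c=(np.atleast_2d(X)-p)@Rm; c=c*[1,-1,-1]
    return cv2.projectPoints(c,np.zeros(3),np.zeros(3),K,D)[0][:,0]
def save(n,im): cv2.imwrite("pics/"+n,im[:,:,::-1])
E
python3 - <<'E'
from h import *
np.set_printoptions(precision=1,suppress=True)
for n in ("side","top","wrist"):
    C=cam(n); im=vision.read_camera(n); save(n+"0.png",im); print(n,C[2],C[3][:,2])
    if n=="wrist": continue
    for l in ("pawl_pivot","pawl_tail","bin_bar","rod_grip","rod_tip","fixture","tip_box","tape","label_roll","stored_bottle_0","stored_bottle_1","bin_floor"):
        print(l,[(round(d["score"],2),np.round(d["point"],1).tolist()) for d in spotter.spot_point(l,n)[:3]])
print(r.get_obs())
E
```

```text
pics
side [  88.  -574.8  508.1] [-0.5 -0.8  0.4]
pawl_pivot [(0.58, [209.4, 348.1]), (0.18, [308.1, 350.3])]
pawl_tail [(0.64, [183.3, 323.2]), (0.37, [231.0, 234.1])]
bin_bar [(0.96, [186.7, 273.7]), (0.73, [186.0, 322.9])]
rod_grip [(0.93, [309.3, 353.6])]
rod_tip [(0.9, [264.3, 333.6]), (0.29, [230.2, 233.3])]
fixture []
tip_box [(0.72, [261.8, 265.6])]
tape [(0.73, [230.1, 233.7]), (0.63, [290.8, 342.1])]
label_roll []
stored_bottle_0 [(0.87, [213.3, 271.3]), (0.69, [256.5, 372.0])]
stored_bottle_1 [(0.87, [213.3, 271.3]), (0.69, [256.5, 372.0])]
bin_floor [(0.75, [220.0, 303.4])]
top [ 454.6  116.6 1064. ] [-0.1 -0.   1. ]
pawl_pivot [(0.82, [150.3, 318.2])]
pawl_tail [(0.89, [184.5, 329.6])]
bin_bar [(0.82, [228.0, 288.8]), (0.28, [149.2, 319.5]), (0.23, [138.0, 401.5])]
rod_grip [(0.63, [227.9, 426.4]), (0.34, [182.0, 332.7])]
rod_tip [(0.57, [205.5, 364.5]), (0.42, [187.4, 298.0])]
fixture [(0.94, [201.1, 283.5])]
tip_box [(0.97, [261.8, 324.0])]
tape []
label_roll [(0.83, [137.8, 399.5]), (0.38, [202.2, 285.7])]
stored_bottle_0 [(0.87, [191.4, 266.8]), (0.77, [202.7, 214.3]), (0.63, [152.9, 365.0])]
stored_bottle_1 [(0.87, [191.4, 266.8]), (0.77, [202.7, 214.3]), (0.63, [152.9, 365.0])]
bin_floor [(0.68, [193.7, 281.5])]
wrist [103.2 670.3 373.2] [-0.3  0.1  1. ]
{'clock': 1.35, 'q': array([-1.3,  0.5, -0. ,  1.5,  0. ,  1.1, -0.1]), 'joint_velocities': array([0., 0., 0., 0., 0., 0., 0.]), 'joint_efforts': array([  0. , -51. ,  -0. , -23.8,   0. ,   0. ,   0. ]), 'tcp_pos': array([174. , 652.2, 304. ]), 'ee_rot': array([-0. ,  0.1,  1. ,  0. ]), 'force': array([0.8, 1.1, 0.5]), 'moment': array([0., 0., 0.]), 'grasp_force': 0.0, 'finger_gap': 85.037764160426}
```

```bash
python3 -c "
import cv2,numpy as np
a=[cv2.imread('pics/%s0.png'%n) for n in('side','top')]
cv2.imwrite('pics/both.png',cv2.resize(np.vstack(a),(480,600)))"
```

```text
(no output)
```

View pics/side0.png

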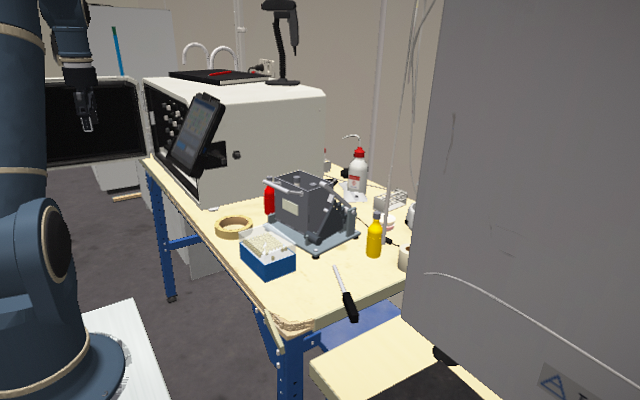

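View pics/top0.png

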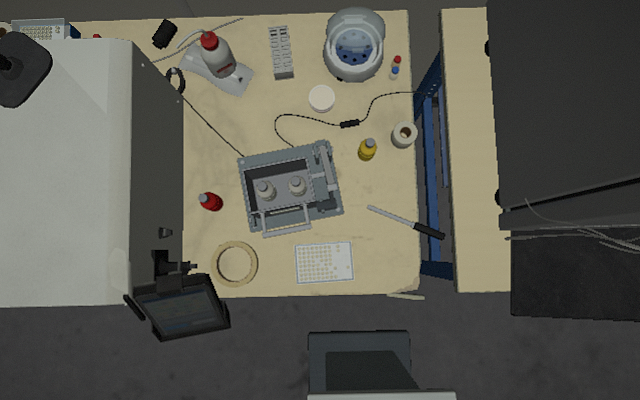

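Side view: bin with its bar at about (275,187), sector and pawl at (335,215), rod with shank tip (334,265) and handle (351,305). Top view: stand at (290,188), bar (288,228), pawl bar (325,168), rod from (367,207) to (443,236), tip box (324,262), tape (235,263), label roll (404,134). Yellow and red bottles are the decoys.

```bash
cat > fit.py <<'E'
from h import *
from scipy.optimize import least_squares
np.set_printoptions(precision=1,suppress=True)
P={"pawl_pivot":(79,-100,87),"pawl_tail":(79-92,-100,87+92),"bin_bar":(-75,0,161),"fixture":(0,0,0),"bin_floor":(15,0,37)}
S,T=cam("side"),cam("top")
ob=[(T,"pawl_pivot",150.3,318.2),(T,"pawl_tail",184.5,329.6),(T,"bin_bar",228,288.8),(T,"fixture",201.1,283.5),(T,"bin_floor",193.7,281.5),(S,"pawl_pivot",209.4,348.1),(S,"bin_bar",186.7,273.7),(S,"pawl_tail",183.3,323.2),(S,"bin_floor",220,303.4)]
def w(x,p): 
    c,s=np.cos(x[2]),np.sin(x[2]); p=np.atleast_2d(p)
    return np.c_[x[0]+c*p[:,0]-s*p[:,1],x[1]+s*p[:,0]+c*p[:,1],p[:,2]+x[3]]
f=lambda x:np.concatenate([(proj(C,w(x,P[n]))[0]-[c,rw]) for C,n,rw,c in ob])
g=atz(T,201,283.5,0)
if __name__=="__main__":
    s=least_squares(f,[g[0],g[1],0.2,0],loss="soft_l1",f_scale=1.5,x_scale=[1,1,.01,1]); print(s.x[:2],s.x[2],s.x[3]); print(f(s.x).reshape(-1,2))
    print("rod grip",tri([ray(T,227.9,426.4),ray(S,309.3,353.6)])); print("rod tip",tri([ray(T,206,366),ray(S,264.3,333.6)]))
    print("rod top@11: grip",atz(T,227.9,426.4,11),"tip",atz(T,206.5,366.5,11), "end",atz(T,236,443,15))
    for n,a in dict(tip_box=(261.8,324),tape=(263,235)).items(): print(n,atz(T,*a,0))
    print("label top",atz(T,134,404,50))
    L=[]
    for C,n,(x0,y0,x1,y1) in ((S,"side0",(230,165,390,325)),(T,"top0",(225,120,455,270))):
        im=cv2.imread(f"pics/{n}.png"); k=4 if n=="side0" else 3
        for p in P.values():
            u=proj(C,w(s.x,p))[0]; cv2.circle(im,tuple(np.round(u*16).astype(int)),12,(0,0,255),1,shift=4)
        im=im[y0:y1,x0:x1]; L.append(cv2.resize(im,(400,int(400*im.shape[0]/im.shape[1])),interpolation=cv2.INTER_CUBIC))
    H=max(l.shape[0] for l in L); L=[cv2.copyMakeBorder(l,0,H-l.shape[0],0,0,cv2.BORDER_CONSTANT) for l in L]
    cv2.imwrite("pics/fit.png",np.hstack(L))
E
python3 fit.py
```

```text
[570.4 199.4] 0.21577743837758684 1.5538775917994518
[[ 0.3 -1.3]
 [ 0.3  0.6]
 [-2.2  2.4]
 [ 0.7  0.2]
 [-0.2 -0.8]
 [-0.9 -1.1]
 [ 2.4 -0.2]
 [ 1.2  0.8]
 [-1.1  0.7]]
rod grip (array([ 502.6, -116.7,    2.4]), [np.float64(0.8620558597051513), np.float64(0.8620558597051102)])
rod tip (array([553.3,  17.2,  14.9]), [np.float64(0.02303256129519616), np.float64(0.023032561295289303)])
rod top@11: grip [ 501.5 -114.3   11. ] tip [552.6  15.7  11. ] end [ 482.6 -148.7   15. ]
tip_box [432.9 113.6   0. ]
tape [435.3 312.1   0. ]
label top [705.  -68.2  50. ]
```

View pics/fit.png

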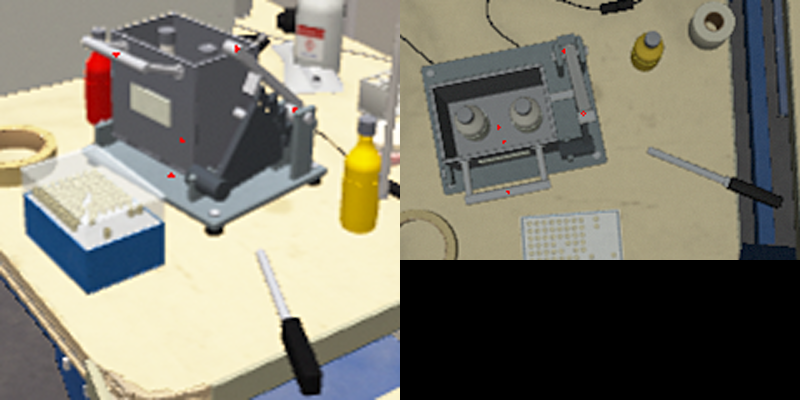

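The fit sits on the bin in both views (within about 2 px), so the stand is at about (570,199) with yaw 12.4°. The rod handle hangs over the right edge of the bench. Next I check that the path clears the tablet and cabinet, then work out the first move.

```bash
cat >> h.py <<'E'
ST=np.array([570.4,199.4,0.2158])
def stand(p):
    c,s=np.cos(ST[2]),np.sin(ST[2]); return np.array([ST[0]+c*p[0]-s*p[1],ST[1]+s*p[0]+c*p[1],p[2]])
def go(*targets,o=None):
    "targets: (grasp point xyz world, yaw of tool x deg) -> shifts cm in tool axes from the present pose"
    o=o or r.get_obs(); Rm=rot(o["ee_rot"]); p=np.array(o["tcp_pos"])+Rm[:,2]*r.hold_point_z
    y0=np.degrees(np.arctan2(Rm[1,0],Rm[0,0])); print("grasp pt",p.round(1),"yaw",y0.round(1),"tilt",Rm[:,2].round(3),"t",o["clock"])
    for X,y in targets: print((Rm.T@(np.array(X)-p)/10).round(2),"twist",round(-((y-y0+180)%360-180),1))
E
python3 - <<'E'
from h import *
np.set_printoptions(precision=1,suppress=True)
S,T=cam("side"),cam("top")
print("tablet",tri([ray(T,315,183),ray(S,135,197)]))
for a in ((280,210),(325,230)): print(atz(T,*a,200),atz(T,*a,350))
print("cabinet edge",atz(T,200,183,0), atz(T,40,132,350))
print("yellow", tri([ray(T,152.9,365),ray(S,256.5,372)]), atz(T,142,370,118))
go(((500,-116,160),69),((450,200,250),110),((501.5,-115,160),69))
print("edge",atz(T,235,418,0),atz(T,100,412,0))
E
```

```text
tablet (array([363.4, 346.6, 269.9]), [np.float64(6.335212625200778), np.float64(6.335212625200686)])
[409.6 320.8 200. ] [417.5 285.4 350. ]
[329.5 285.1 200. ] [351.2 255.8 350. ]
cabinet edge [580.  429.5   0. ] [797.2 409.7 350. ]
yellow (array([674.4,  14.7,  -2.8]), [np.float64(2.79809714107297), np.float64(2.7980971410728444)]) [673.8  13.7 118. ]
grasp pt [174.  652.2 250.1] yaw 165.1 tilt [-0.  0. -1.] t 1.35
[-51.3 -65.8   9. ] twist 96.1
[-38.3 -36.6   0. ] twist 55.1
[-51.4 -65.7   9. ] twist 96.1
edge [486.7 -97.3   0. ] [796.7 -99.5   0. ]
```

```bash
python3 -m handwheel '[[[0,0,-4,0,8.5],[0,0,-8.5,0,8.5],[0,0,-13,0,8.5],[0,0,-17.5,0,8.5],[0,0,-21,0,8.5],[0,0,-23,0,8.5],[0,0,-23,0,8.5]]]' 40
python3 -m handwheel '[[[-1.5,-2,0,3,8.5],[-4,-5,0,8,8.5],[-6.7,-8.5,0,13,8.5],[-9.4,-12,0,18,8.5],[-12.1,-15.5,0,23,8.5],[-14.8,-19,0,28,8.5],[-17.5,-22.5,0,33,8.5],[-20.2,-26,0,38,8.5],[-22.9,-29.5,0,43,8.5],[-25.6,-33,0,48,8.5],[-28.3,-36.5,0,53,8.5],[-31,-40,0,58,8.5],[-33.7,-43.5,0,63,8.5],[-36.4,-47,0,68,8.5],[-39.1,-50.5,0,73,8.5],[-41.8,-54,0,78,8.5],[-44.5,-57.5,0,83,8.5],[-47.2,-61,0,88,8.5],[-49.5,-64,0,93,8.5],[-51.3,-65.8,0,96,8.5]]]'
python3 -c "
from h import *
go(((501,-115,200),69))"
```

```text
clock: 2.05
tcp_pos: [174.1, 652.5, 537.9]
ee_rot: [0.0, 0.13, 0.992, 0.004]
force: [0.6, 0.8, 0.1]
finger_gap: 84.7
grasp_force: 0.0
clock: 4.05
tcp_pos: [499.5, -119.0, 532.6]
ee_rot: [-0.0, 0.826, 0.564, -0.001]
force: [0.5, 0.5, 0.6]
finger_gap: 85.0
grasp_force: 0.0
grasp pt [ 499.4 -119.1  478.7] yaw 68.7 tilt [-0.002 -0.    -1.   ] t 4.05
[ 0.47  0.04 27.87] twist -0.3
```

```bash
python3 -m handwheel '[[[0,0,4,0,8.5],[0,0,8.5,0,8.5],[0,0,13,0,8.5],[0,0,17.5,0,8.5],[0,0,22,0,8.5],[0,0,25,0,8.5],[0,0,27,0,8.5],[0,0,27,0,8.5],[0,0,27,0,8.5]]]'
python3 - <<'E'
from h import *
np.set_printoptions(precision=1,suppress=True)
o=r.get_obs(); C=cam("wrist",o); im=vision.read_camera("wrist"); save("w1.png",im); go()
for l in ("rod_grip","rod_tip"):
    for d in spotter.spot_point(l,"wrist")[:2]: print(l,d["score"],d["point"],atz(C,*d["point"],11), tri([ray(C,*d["point"]),ray(cam("top"),*{"rod_grip":(227.9,426.4),"rod_tip":(205.5,365.5)}[l])]))
for l in ("pawl_tail","pawl_pivot"):
    for d in spotter.spot_point(l,"wrist")[:2]: print(l,d["score"],d["point"],proj(C,stand({"pawl_tail":(-13,-100,179),"pawl_pivot":(79,-100,87)}[l])))
for d in spotter.trace("rod","wrist")[:1]:
    ys,xs=np.nonzero(d["region"]); print(d["score"],d["extent"]); e=cv2.minAreaRect(np.c_[xs,ys].astype(np.float32)); print(e)
    b=cv2.boxPoints(e); print([atz(C,v,u,11) for u,v in b])
E
```

```text
clock: 4.95
tcp_pos: [499.6, -115.9, 263.5]
ee_rot: [-0.0, 0.824, 0.567, -0.001]
force: [0.3, 0.3, 0.5]
finger_gap: 85.5
grasp_force: 0.0
grasp pt [ 500.2 -116.1  210.5] yaw 69.0 tilt [ 0. -0. -1.] t 5.0
rod_grip 0.86 [176.9, 314.1] [ 495.3 -116.6   11. ] (array([ 499.4, -106. ,   54.8]), [np.float64(1.3038072084455221), np.float64(1.3038072084454617)])
rod_tip 0.6 [43.7, 321.9] [553.7  12.5  11. ] (array([556. ,  16.1,  -7.6]), [np.float64(0.6217341251452388), np.float64(0.6217341251448778)])
pawl_pivot 0.33 [129.3, 317.9] [[ 425.1 -193.7]]
0.62 [308.2, 42.8, 325.2, 209.6]
((315.76324462890625, 126.078369140625), (15.207209587097168, 166.4578857421875), 2.544804573059082)
[array([ 470.3, -149.3,   11. ]), array([544.4,  17.2,  11. ]), array([558.8,  11. ,  11. ]), array([ 487.1, -156.7,   11. ])]
```

View pics/w1.png

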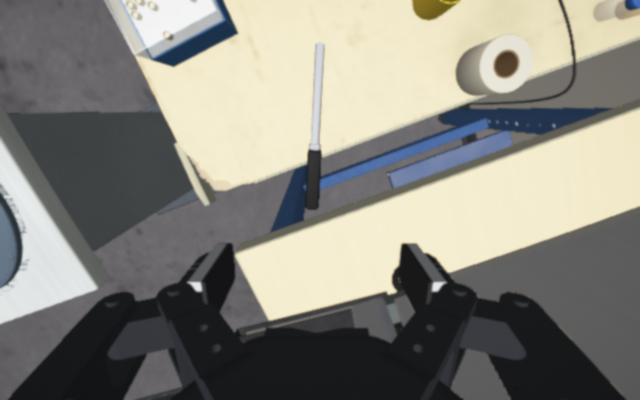

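The wrist view shows the rod pointing almost straight up the picture: shank tip (320,44), handle (314,148) to (312,208). The handle overhangs the bench edge. That gives a grip at about (495,-118), direction 66°. I'll grasp with the fingertips just above bench level.

```bash
python3 -c "
from h import *
go(((495,-118,21),66))"
```

```text
grasp pt [ 500.5 -115.9  210.9] yaw 69.1 tilt [ 0.002  0.    -1.   ] t 5.25
[-0.41 -0.46 18.98] twist 3.1
```

```bash
python3 -m handwheel '[[[-0.4,-0.45,2,1,5],[-0.4,-0.45,5,3,5],[-0.4,-0.45,9,3,5],[-0.4,-0.45,13,3,5],[-0.4,-0.45,16,3,5],[-0.4,-0.45,18,3,5],[-0.4,-0.45,19,3,5],[-0.4,-0.45,19,3,5],[-0.4,-0.45,19,3,5]]]' 40
python3 -m handwheel '[[[0,0,0,0,3],[0,0,0,0,1],[0,0,0,0,1],[0,0,0,0,1],[0,0,0,0,1],[0,0,0,0,1],[0,0,0,0,1]]]' 70
python3 -m handwheel '[[[0,0,-1.5,0,1],[0,0,-4,0,1],[0,0,-8,0,1],[0,0,-12,0,1],[0,0,-16,0,1],[0,0,-19,0,1],[0,0,-21,0,1],[0,0,-21,0,1],[0,0,-21,0,1]]]'
python3 - <<'E'
from h import *
np.set_printoptions(precision=2,suppress=True)
o=r.get_obs(); C=cam("wrist",o); im=vision.read_camera("wrist"); save("w2.png",im); go(o=o)
K=np.array(vision.get_calibration("wrist")["T_tool_cam"]); print(K)
Rm=rot(o["ee_rot"])
for l in ("rod_grip","rod_tip"):
    for d in spotter.spot_point(l,"wrist")[:2]:
        X=atz(C,*d["point"],o["tcp_pos"][2]-54-10); print(l,d["score"],d["point"],X,"tool:",Rm.T@(X-o["tcp_pos"]))
vision.read_camera("side"); vision.read_camera("top")
for n in ("side","top"):
  for l in ("rod_tip","rod_grip"):
    print(n,l,[(round(d["score"],2),d["point"]) for d in spotter.spot_point(l,n)[:2]])
E
```

```text
clock: 6.15
tcp_pos: [495.1, -118.2, 74.7]
ee_rot: [0.001, 0.838, 0.545, 0.001]
force: [0.8, -0.7, -1.0]
finger_gap: 50.2
grasp_force: 0.0
clock: 6.85
tcp_pos: [494.9, -117.9, 74.9]
ee_rot: [0.0, 0.838, 0.545, 0.001]
force: [-1.4, 0.3, 6.2]
finger_gap: 14.2
grasp_force: 70.4
clock: 7.75
tcp_pos: [493.9, -117.8, 284.0]
ee_rot: [-0.0, 0.838, 0.545, 0.0]
force: [0.1, -0.1, -1.3]
finger_gap: 14.7
grasp_force: 69.4
grasp pt [ 493.9 -117.7  230.1] yaw 66.1 tilt [ 0.  0. -1.] t 7.75
[[  0.     0.96   0.29  71.58]
 [  1.    -0.     0.    -0.56]
 [  0.     0.29  -0.96 -69.25]
 [  0.     0.     0.     1.  ]]
rod_grip 0.76 [253.9, 314.3] [ 492.18 -117.34  219.95] tool: [-0.34 -1.71 64.  ]
side rod_tip []
side rod_grip [(0.82, [212.2, 356.8])]
top rod_tip [(0.96, [192.5, 376.9])]
top rod_grip []
```

View pics/w2.png

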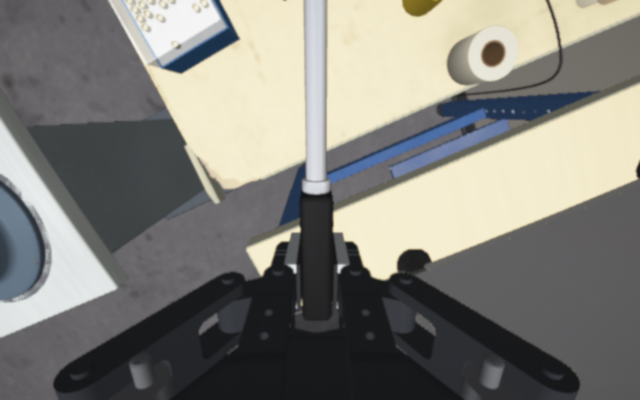

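The rod is held straight along the tool's x axis: handle between the pads, shank junction at (316,187), shank straight up the picture. Next is the position beside the pawl.

Run:
```python
from h import *
np.set_printoptions(precision=1,suppress=True)
o=r.get_obs(); Rm=rot(o["ee_rot"]); T=cam("top")
for z in (210,220,230):print("tip tool", Rm.T@(atz(T,192.5,376.9,z)-o["tcp_pos"]))
go((stand((3,-305,230)),102.4),(stand((3,-305,161)),102.4))
```

```text
tip tool [147.9   5.2  73.3]
tip tool [148.5   3.6  63.3]
tip tool [149.1   2.   53.3]
grasp pt [ 494.2 -118.   229.5] yaw 66.0 tilt [-0. -0. -1.] t 8.2
[ 7.7 12.4 -0.1] twist -36.4
[ 7.7 12.4  6.8] twist -36.4
```

```bash
python3 -m handwheel '[[[1,1.5,0,-4,1],[2.2,3.5,0,-10,1],[3.4,5.5,0,-16,1],[4.6,7.5,0,-22,1],[5.8,9.5,0,-28,1],[7,11.3,0,-33,1],[7.7,12.4,2,-36.4,1],[7.7,12.4,4.5,-36.4,1],[7.7,12.4,6.3,-36.4,1],[7.7,12.4,6.8,-36.4,1],[7.7,12.4,6.8,-36.4,1],[7.7,12.4,6.8,-36.4,1]]]'
python3 - <<'E'
from h import *
np.set_printoptions(precision=1,suppress=True)
im={n:vision.read_camera(n) for n in ("side","top")}
S,T=cam("side"),cam("top"); o=r.get_obs(); Rm=rot(o["ee_rot"])
go((stand((3,-223,161)),102.4))
tip=np.array(o["tcp_pos"])+Rm@[146,0,64]; print("exp tip",tip,proj(S,tip),proj(T,tip))
for n in ("side","top"):
  for l in ("rod_tip","pawl_tail","pawl_pivot"):
    print(n,l,[(round(d["score"],2),d["point"]) for d in spotter.spot_point(l,n)[:2]], proj(cam(n),stand({"rod_tip":(3,-160,151),"pawl_tail":(-13,-100,180),"pawl_pivot":(79,-100,88)}[l])))
a=cv2.resize(im["side"][130:290,270:430],(400,400),interpolation=3); b=cv2.resize(im["top"][110:270,270:430],(400,400),interpolation=3)
save("c3.png",np.hstack([a,b]))
E
```

```text
clock: 9.4
tcp_pos: [639.5, -98.2, 216.8]
ee_rot: [0.001, 0.626, 0.78, 0.0]
force: [0.3, -0.1, -1.1]
finger_gap: 14.3
grasp_force: 69.4
grasp pt [639.7 -98.1 163.3] yaw 102.5 tilt [ 0. -0. -1.] t 9.5
[ 8.2 -0.1  0.2] twist 0.1
exp tip [608.2  44.4 153.1] [[348.2 200.3]] [[357.3 171.4]]
side rod_tip [(0.73, [202.1, 345.7])] [[348.1 201.3]]
side pawl_tail [(0.55, [183.7, 325.0])] [[324.4 184.3]]
side pawl_pivot [(0.61, [184.3, 324.6]), (0.58, [209.0, 346.0])] [[347.2 208.4]]
top rod_tip [(0.6, [171.6, 356.3])] [[357.6 171.9]]
top pawl_tail [(0.73, [186.3, 330.7])] [[329.9 185.1]]
top pawl_pivot [(0.86, [149.5, 321.6]), (0.18, [230.0, 289.6])] [[318.5 149.1]]
```

View pics/c3.png

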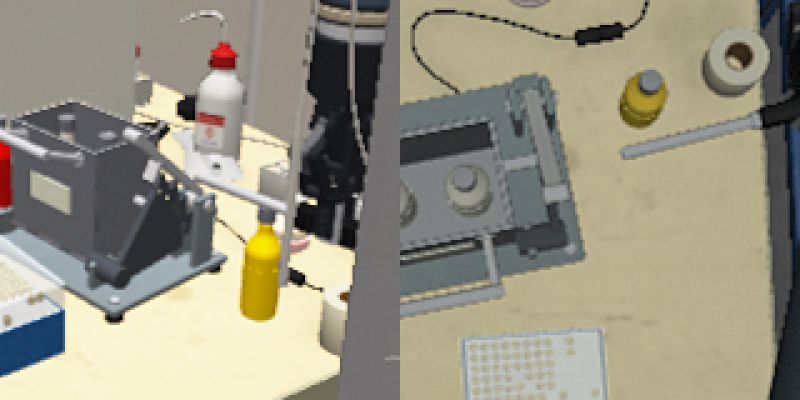

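The side and top crops show the rod tip at full-frame (348,202) and (358,171), within 2 px of the expected place. It is right of the pawl and level. Inserting it under the tail.

```bash
python3 -m handwheel '[[[1,0,0.1,0,1],[2.5,0,0.2,0,1],[4,0,0.2,0,1],[5.5,0,0.2,0,1],[7,0,0.2,0,1],[8,0,0.2,0,1],[8.2,0,0.2,0,1],[8.2,0,0.2,0,1],[8.2,0,0.2,0,1]]]'
python3 - <<'E'
from h import *
im={n:vision.read_camera(n) for n in ("side","top")}
go()
for n in ("side","top"):
  for l in ("rod_tip","pawl_tail"):
    print(n,l,[(round(d["score"],2),d["point"]) for d in spotter.spot_point(l,n)[:2]])
a=cv2.resize(im["side"][150:250,280:380],(400,400),interpolation=3); b=cv2.resize(im["top"][120:220,290:390],(400,400),interpolation=3)
save("c4.png",np.hstack([a,b]))
f=lambda a:87+99*np.sin(a)-np.cos(a); g=lambda a:79-99*np.cos(a)-np.sin(a)
o=r.get_obs()
go(*[(stand((g(np.radians(a)),-223,f(np.radians(a))+10)),102.4) for a in (45,52,60,68,75,83,90,97,105,112,118)])
E
```

```text
clock: 10.7
tcp_pos: [621.3, -18.5, 214.0]
ee_rot: [0.0, 0.627, 0.779, -0.0]
force: [-0.7, -0.2, -1.8]
finger_gap: 15.0
grasp_force: 69.3
grasp pt [621.3 -18.8 160. ] yaw 102.4 tilt [ 0. -0. -1.] t 10.8
side rod_tip [(0.62, [187.8, 321.0])]
side pawl_tail [(0.49, [183.5, 321.1])]
top rod_tip [(0.71, [179.4, 316.8])]
top pawl_tail [(0.66, [183.4, 328.5]), (0.31, [263.6, 320.7])]
grasp pt [621.3 -18.6 160. ] yaw 102.4 tilt [ 0. -0. -1.] t 11.0
[ 0.08  0.52 -0.63] twist 0.0
[ 0.08  1.42 -1.44] twist 0.0
[ 0.08  2.56 -2.22] twist 0.0
[ 0.08  3.79 -2.84] twist 0.0
[ 0.08  4.93 -3.24] twist 0.0
[ 0.07  6.29 -3.51] twist 0.0
[ 0.07  7.49 -3.6 ] twist 0.0
[ 0.07  8.7  -3.54] twist 0.0
[ 0.07 10.06 -3.29] twist 0.0
[ 0.07 11.21 -2.92] twist 0.0
[ 0.07 12.15 -2.49] twist 0.0
```

View pics/c4.png

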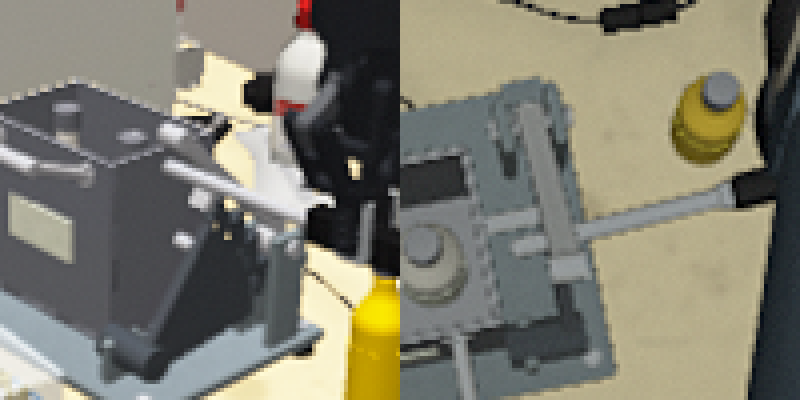

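Top crop: the shank passes under the pawl between nose and bead, and its tip shows on the far side at about (317,180), clear of the bin wall. Side crop: the rod lies below the bead. Now I flick the pawl over.

```bash
python3 -m handwheel '[[[0,0.5,-0.7,0,1],[0,1,-1.1,0,1],[0,1.8,-1.75,0,1],[0,2.6,-2.25,0,1],[0,3.8,-2.9,0,1],[0,4.9,-3.3,0,1],[0,6.3,-3.55,0,1],[0,7.5,-3.65,0,1],[0,8.7,-3.6,0,1],[0,10,-3.35,0,1],[0,11.2,-3,0,1],[0,12.1,-2.6,0,1],[0,12.1,-2.6,0,1],[0,12.1,-2.6,0,1],[0,12.1,-2.6,0,1]]]'
python3 - <<'E'
from h import *
im={n:vision.read_camera(n) for n in ("side","top")}
go()
for n in ("side","top"):
  for l in ("pawl_tail",):
    a=.785+1.7
    print(n,l,[(round(d["score"],2),d["point"]) for d in spotter.spot_point(l,n)[:2]],proj(cam(n),stand((79-130*np.cos(a),-100,87+130*np.sin(a)))))
a=cv2.resize(im["side"][150:250,280:380],(400,400),interpolation=3); b=cv2.resize(im["top"][100:220,270:390],(400,400),interpolation=3)
save("c5.png",np.hstack([a,b]))
E
```

```text
clock: 12.5
tcp_pos: [739.1, 7.9, 240.1]
ee_rot: [-0.0, 0.626, 0.779, -0.0]
force: [-0.7, 0.6, -1.4]
finger_gap: 14.6
grasp_force: 69.4
grasp pt [739.1   8.  186.4] yaw 102.4 tilt [ 0.  0. -1.] t 12.6
side pawl_tail [(0.6, [173.7, 374.2])] [[373.11034396 170.7239022 ]]
top pawl_tail [(0.69, [89.3, 310.4])] [[305.50683112  90.32159496]]
```

View pics/c5.png

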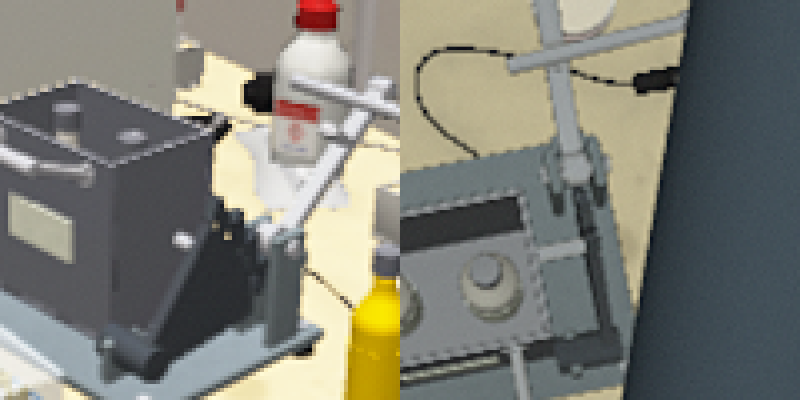

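The side crop shows the pawl thrown back (tail at about (374,173), as predicted for 1.7 rad). The rod is free in front of it and the bin is still shut. Next I back the rod out and lay it down on clear bench.

```bash
python3 -c "
from h import *
go((stand((90,-223,206)),102.4),(stand((80,-320,206)),102.4),((515,-55,206),45),((515,-55,21),45))"
```

```text
grasp pt [739.2   8.1 186.4] yaw 102.4 tilt [ 0.  0. -1.] t 12.7
[ 0.   -3.39 -1.96] twist 0.0
[-9.69 -4.41 -1.97] twist 0.0
[ -1.33 -23.25  -1.97] twist 57.4
[ -1.34 -23.26  16.53] twist 57.4
```

```bash
python3 -m handwheel '[[[0,-1.5,-0.8,0,1],[0,-3.4,-2,0,1],[-2,-4,-2,0,1],[-5,-4.4,-2,0,1],[-8,-5,-2,0,1],[-9.7,-6,-2,4,1],[-9.7,-8.5,-2,11,1],[-9,-11,-2,18,1],[-8,-13.5,-2,25,1],[-6.5,-16,-2,32,1],[-5,-18.5,-2,39,1],[-3.5,-20.5,-2,46,1],[-2,-22.3,-2,53,1],[-1.3,-23.2,-2,57.4,1],[-1.3,-23.2,-2,57.4,1],[-1.3,-23.2,-2,57.4,1]]]'
python3 -c "
from h import *
go(((515,-55,21),45))"
```

```text
clock: 14.3
tcp_pos: [516.2, -54.4, 260.4]
ee_rot: [0.0, 0.923, 0.384, 0.001]
force: [1.3, -1.1, -0.4]
finger_gap: 14.3
grasp_force: 69.4
grasp pt [516.2 -54.4 206.5] yaw 45.2 tilt [ 0.001  0.    -1.   ] t 14.3
[-0.15 -0.06 18.55] twist 0.2
```

```bash
python3 -m handwheel '[[[0,0,3,0,1],[0,0,7,0,1],[0,0,11,0,1],[0,0,14.5,0,1],[0,0,16.8,0,1],[0,0,17.8,0,1],[0,0,18.3,0,1],[0,0,18.5,0,1],[0,0,18.5,0,1]]]'
python3 -m handwheel '[[[0,0,0,0,1.6],[0,0,0,0,2.5],[0,0,0,0,4],[0,0,0,0,4.5],[0,0,0,0,4.5],[0,0,-2,0,4.5],[0,0,-6,0,4.5],[0,0,-11,0,4.5],[0,0,-16,0,4.5],[0,0,-20,0,4.5],[0,0,-22,0,4.5],[0,0,-22,0,4.5]]]'
python3 - <<'E'
from h import *
np.set_printoptions(precision=1,suppress=True)
vision.read_camera("top"); vision.read_camera("side"); T,S=cam("top"),cam("side")
print("exp grip,tip",proj(T,[(515,-55,11),(617,48,11)]),proj(S,[(515,-55,11),(617,48,11)]))
for n in ("side","top"):
  for l in ("rod_tip","rod_grip","bin_bar","pawl_tail"):
    print(n,l,[(round(d["score"],2),d["point"]) for d in spotter.spot_point(l,n)[:2]])
print("bar exp",proj(S,stand((-75,0,162))),proj(T,stand((-75,0,162))))
go((stand((-75,0,300)),102.4),(stand((-75,0,167)),102.4))
E
```

```text
clock: 15.2
tcp_pos: [516.5, -54.7, 75.7]
ee_rot: [0.0, 0.924, 0.383, 0.001]
force: [0.3, 0.4, -0.8]
finger_gap: 14.4
grasp_force: 69.5
clock: 16.4
tcp_pos: [517.1, -54.9, 297.8]
ee_rot: [0.001, 0.924, 0.383, 0.003]
force: [-0.3, -0.6, 0.6]
finger_gap: 45.2
grasp_force: 0.0
exp grip,tip [[399.2 222.5]
 [350.9 178.3]] [[339.4 287.4]
 [346.9 252. ]]
side rod_tip [(0.83, [250.3, 347.7]), (0.35, [233.2, 297.0])]
side rod_grip [(0.67, [290.7, 339.7])]
side bin_bar [(0.65, [250.1, 345.4]), (0.61, [189.0, 273.9])]
side pawl_tail [(0.6, [171.9, 375.3])]
top rod_tip [(0.76, [177.6, 350.9])]
top rod_grip [(0.95, [219.4, 397.2]), (0.26, [263.8, 235.9])]
top bin_bar [(0.85, [230.5, 291.7]), (0.59, [263.1, 237.4])]
top pawl_tail [(0.75, [88.5, 310.1]), (0.31, [198.5, 285.4])]
bar exp [[276.1 186.7]] [[286.6 230.4]]
grasp pt [515.4 -54.6 240.4] yaw 45.0 tilt [-0. -0. -1.] t 16.9
[ 15.5 -18.1  -6. ] twist -57.4
[ 15.6 -18.1   7.3] twist -57.4
```

```bash
python3 -m handwheel '[[[0,0,-3,0,4.5],[1,-1,-6,-4,4.5],[3,-3.5,-6,-11,4.5],[5,-6,-6,-18,4.5],[7,-8.5,-6,-25,4.5],[9,-11,-6,-32,4.5],[11,-13,-6,-39,4.5],[13,-15,-6,-46,4.5],[14.5,-17,-6,-53,4.5],[15.5,-18.1,-6,-57.4,4.5],[15.5,-18.1,-6,-57.4,4.5],[15.5,-18.1,-6,-57.4,4.5]]]' 25
python3 - <<'E'
from h import *
o=r.get_obs(); C=cam("wrist",o); im=vision.read_camera("wrist"); save("w6.png",im)
print("bar ends/mid exp",proj(C,[stand((-75,y,162)) for y in (-47,0,47)]))
print([(round(d["score"],2),d["point"]) for d in spotter.spot_point("bin_bar","wrist")[:2]])
go((stand((-75,0,164)),102.4))
E
```

```text
clock: 18.1
tcp_pos: [497.1, 182.3, 354.6]
ee_rot: [0.0, 0.627, 0.779, -0.0]
force: [-0.3, 0.1, -0.3]
finger_gap: 44.8
grasp_force: 0.0
bar ends/mid exp [[318.06931193 233.27155209]
 [318.15578511 188.32368076]
 [318.24724661 138.73757358]]
[(0.98, [188.3, 318.2])]
grasp pt [497.3 181.5 301. ] yaw 102.3 tilt [-0. -0. -1.] t 18.2
[ 0.19  0.03 13.7 ] twist -0.1
```

View pics/w6.png

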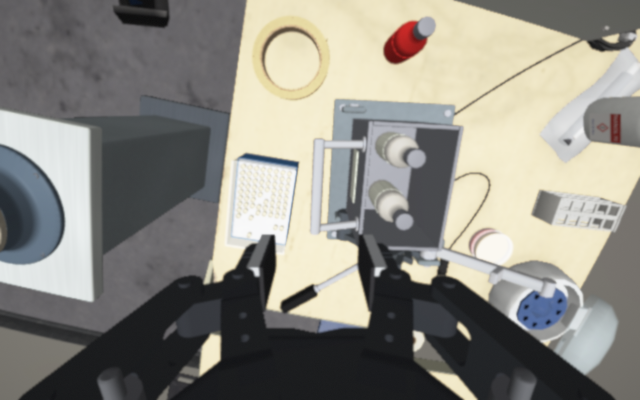

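The wrist view puts the bar mid at (318,188), exactly as predicted, with the rod on the bench and the tip box clear. Descending over the bar and caging it.

```bash
python3 -m handwheel '[[[0.1,0,2,0,4.5],[0.2,0,5,0,4.5],[0.2,0,8.5,0,4.5],[0.2,0,11.5,0,4.5],[0.2,0,13,0,4.5],[0.2,0,13.6,0,4.5],[0.2,0,13.6,0,4.5],[0.2,0,13.6,0,3],[0.2,0,13.6,0,1.8],[0.2,0,13.6,0,1.8],[0.2,0,13.6,0,1.8],[0.2,0,13.6,0,1.8]]]' 20
python3 - <<'E'
from h import *
c=lambda t:(-30-45*np.cos(t)-122*np.sin(t)-3.5,0,39+122*np.cos(t)-45*np.sin(t)+4)
go(*[(stand(c(t)),102.4) for t in np.linspace(0,.65,14)])
E
```

```text
clock: 19.4
tcp_pos: [496.7, 185.2, 219.2]
ee_rot: [0.0, 0.626, 0.78, 0.0]
force: [-0.3, -0.6, -0.0]
finger_gap: 17.6
grasp_force: 0.0
grasp pt [496.7 185.2 165.3] yaw 102.5 tilt [ 0.  0. -1.] t 19.4
[-0.19 -0.35  0.03] twist 0.1
[-0.19 -0.95  0.27] twist 0.1
[-0.19 -1.55  0.54] twist 0.1
[-0.19 -2.12  0.84] twist 0.1
[-0.19 -2.68  1.17] twist 0.1
[-0.18 -3.23  1.52] twist 0.1
[-0.18 -3.75  1.9 ] twist 0.1
[-0.18 -4.26  2.31] twist 0.1
[-0.18 -4.75  2.74] twist 0.1
[-0.18 -5.21  3.2 ] twist 0.1
[-0.18 -5.65  3.68] twist 0.1
[-0.18 -6.06  4.18] twist 0.1
[-0.18 -6.45  4.7 ] twist 0.1
[-0.18 -6.82  5.24] twist 0.1
```

```bash
python3 -m handwheel '[[[0,-0.3,0,0,1.8],[0,-0.65,0.15,0,1.8],[0,-0.95,0.27,0,1.8],[0,-1.25,0.4,0,1.8],[0,-1.55,0.54,0,1.8],[0,-1.85,0.7,0,1.8],[0,-2.15,0.84,0,1.8],[0,-2.7,1.17,0,1.8],[0,-3.2,1.5,0,1.8],[0,-3.75,1.9,0,1.8],[0,-4.25,2.3,0,1.8],[0,-4.75,2.75,0,1.8],[0,-5.2,3.2,0,1.8],[0,-5.65,3.7,0,1.8],[0,-6.1,4.2,0,1.8],[0,-6.45,4.7,0,1.8],[0,-6.8,5.2,0,1.8],[0,-7.1,5.3,0,1.8],[0,-7.1,5.3,0,1.8]]]'
python3 - <<'E'
from h import *
np.set_printoptions(precision=2,suppress=True)
o=r.get_obs(); C=cam("wrist",o); im=vision.read_camera("wrist"); save("w7.png",im); go()
print(o["force"])
for t in (.5,.58,.65): print(t,proj(C,stand((-30-45*np.cos(t)-122*np.sin(t),0,40.5+122*np.cos(t)-45*np.sin(t)))))
print([(round(d["score"],2),d["point"]) for d in spotter.spot_point("bin_bar","wrist")[:2]])
E
```

```text
clock: 21.3
tcp_pos: [429.6, 170.0, 166.2]
ee_rot: [0.002, 0.626, 0.779, 0.002]
force: [8.2, 2.0, -3.8]
finger_gap: 18.3
grasp_force: 4.5
grasp pt [429.9 170.1 112.3] yaw 102.4 tilt [ 0.01  0.   -1.  ] t 21.35
[ 8.21  2.   -3.81]
0.5 [[353.63 282.82]]
0.58 [[337.73 273.01]]
0.65 [[326.29 264.84]]
[(0.89, [258.4, 327.2])]
```

View pics/w7.png

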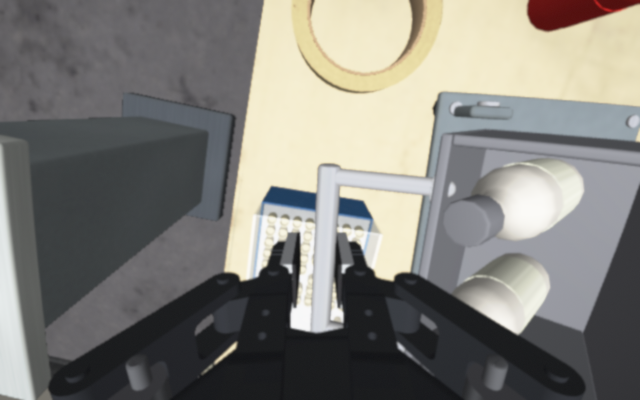

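The bar is at column 327, which corresponds to about 0.645 rad, with 8 N against the stop. Both bottles are inside. Easing off, opening slightly and lifting straight up.

```bash
python3 -m handwheel '[[[0,0.2,0,0,2],[0,0.35,0,0,2.5],[0,0.35,0,0,2.7],[0,0.35,0,0,2.7],[0,0.35,-0.7,0,2.7],[0,0.35,-2,0,2.7],[0,0.3,-4,0,2.7],[0,0,-7,0,2.7],[0,0,-11,0,2.7],[0,0,-15,0,2.7],[0,0,-18,0,2.7],[0,0,-18,0,2.7],[0,0,-18,0,2.7],[0,0,-18,0,2.7]]]'
python3 - <<'E'
from h import *
np.set_printoptions(precision=1,suppress=True)
o=r.get_obs(); C=cam("wrist",o); im=vision.read_camera("wrist"); save("w8.png",im); go()
for t in (.5,.58,.65): print(t,proj(C,stand((-30-45*np.cos(t)-122*np.sin(t),0,40.5+122*np.cos(t)-45*np.sin(t)))))
print([(round(d["score"],2),d["point"]) for d in spotter.spot_point("bin_bar","wrist")[:2]])
vision.read_camera("side"); vision.read_camera("top")
for n in ("side","top"):
  for l in ("rod_tip","rod_grip","pawl_tail","tip_box"):
    print(n,l,[(round(d["score"],2),d["point"]) for d in spotter.spot_point(l,n)[:1]])
E
```

```text
clock: 22.8
tcp_pos: [426.6, 169.4, 345.2]
ee_rot: [-0.0, 0.626, 0.78, -0.001]
force: [-0.4, -0.0, -0.5]
finger_gap: 27.0
grasp_force: 0.0
grasp pt [426.5 169.3 291. ] yaw 102.4 tilt [-0. -0. -1.] t 22.85
0.5 [[336.1 184.1]]
0.58 [[329.6 182.2]]
0.65 [[324.6 180.6]]
[(0.91, [179.7, 324.6])]
side rod_tip [(0.54, [252.4, 343.8])]
side rod_grip [(0.6, [289.8, 342.8])]
side pawl_tail [(0.57, [171.0, 377.2])]
side tip_box [(0.61, [261.6, 267.9])]
top rod_tip [(0.6, [179.1, 349.5])]
top rod_grip [(0.58, [220.7, 398.4])]
top pawl_tail [(0.71, [219.0, 397.8])]
top tip_box [(0.59, [263.4, 322.5])]
```

View pics/w8.png

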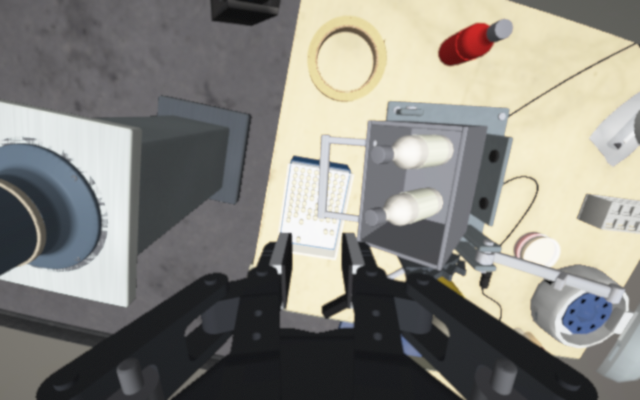

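The bar is at (324.6,179.7), which matches 0.65 rad. Both bottles lie inside the bin, the pawl is thrown back, the rod is flat on the bench and the gripper is clear.

```bash
python3 -c "
from h import *
print(finish_job())"
```

```text
the job is handed in; nothing more can be done
None
```

The job is handed in; at the last look the pawl was thrown back, the rod flat on the bench, the bin out on its stop (about 0.65 rad) with both bottles inside and the gripper clear, but `finish_job()` returned no verdict.

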